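# Ready to inject: open the luminometer's injection port and poise the pipette over it

### The job

On the tube luminometer, throw the hand lever of the light shutter from the one-dot notch into the middle, two-dot notch and let go of it, so that the small injection hole in the shutter leaf lies over the tube. Then take the pipette that has a tip fitted (the one with the taller handle) from the stand, carry it clear over the other things on the bench, and stop with the tip just above the injection hole, centred and upright, about 5 mm clear of the leaf; the tip must never touch the luminometer and nothing else on the bench may be bumped or moved. Finish like that, still holding the pipette over the hole, ready to inject: do not put it down or let it go.

Things in the scene. Friction and masses are not known exactly. Their poses are not given: they have to be found in the camera images.
- luminometer: Fixed tube luminometer: black box 260 (its x) x 240 (its y) x 110 mm high, origin at the centre of its underside, z up; its front (-x) with the sloping screen faces the robot. On its flat top lie the shutter with its lever, the notched steel quadrant plate and the tube well in a low grey collar. It stands left or right of the tube rack, the pipette stand on the other side; yaw varies.
- shutter (a joint): Angle (rad) of the shutter, one flat part with its hand lever on a vertical pivot, growing anticlockwise seen from above. It starts near 0 = one-dot notch (well covered); 0.6 = two-dot, middle notch (injection hole over the tube); 1.2 = three-dot notch (well open). A spring detent clicks it into a notch from about 0.2 rad either side and holds it; leaving one takes about 2 N at the knob.
- shutter_pivot (a point): Point on the shutter's vertical pivot axis, at the height of the leaf's upper face (123.5 mm above the bench).
- lever_knob (a point): Centre of the lever's upright black cylindrical knob, 16 mm in diameter and 36 mm tall (126.5 to 162.5 mm above the bench, so this point is 144.5 mm up), 90 mm from the pivot. In the two-dot notch the lever points along the luminometer's -x, to its front. Under the knob is the lever's flat arm, its top 124.5 mm above the bench.
- injection_point (a point): The target: point on the tube's axis, at the height of the leaf's upper face (123.5 mm above the bench), fixed to the luminometer. In the two-dot notch the 14 mm injection hole of the leaf is centred on it. It lies 70 mm from the pivot, towards the luminometer's +y.
- stand: Fixed white pipette stand: base 110 x 200 mm, end walls, and a shelf 62 (its x) x 200 (its y) x 12 mm whose top is 100 mm above the bench, with three 19 mm holes in a row along its y at -60, 0 and +60 mm. Origin at the centre of its underside, z up. The two pipettes stand in the outer holes, which one in which varies.
- pipette: Pipette with a tip, loose, 70 g. Origin on its axis at the shoulder (handle's underside, on the stand's shelf), z up. Above: flat-sided grey handle 24 (x) x 30 (y) x 80 mm, finger rest on its +y side at the top (to 29 mm from the axis), 15 mm wide plunger up to 92 mm. Below: dark nose, 17 mm wide, and white tapered tip, to 72 mm. Its x lies about along the stand's x: grip across the x faces.
- pipette_handle (a point): Centre of the handle of the pipette with the tip: on its axis, 40 mm above the shoulder, 112 mm above the end of the tip. Axes as the pipette's.
- pipette_tip (a point): The end of the pipette's tip (2.4 mm wide there), on its axis.
- spare_pipette: Bystander in the other outer hole of the stand: the shorter pipette without tip, handle 30 x 36 x 56 mm, top of its plunger 68 mm above the shelf. Origin at its shoulder on the shelf.
- tube_rack: Bystander and obstacle between luminometer and stand: white rack 200 (its x) x 88 (its y) mm with twelve tubes, 96 mm high at its ends. Origin at the centre of its underside.
- bottle: Bystander: amber bottle, 58 mm in diameter, 115 mm high, beyond the tube rack. Origin at the centre of its underside.
- tip_box: Bystander: open box of pipette tips, 85 x 120 x 56 mm, at the back. Origin at the centre of its underside.
- foam_block: Bystander: white foam block 75 x 120 mm with blue-capped tubes, 115 mm high, at the back. Origin at the centre of its underside.
- microtube_rack: Bystander: green microtube rack 65 x 100 x 23 mm at the far left. Origin at the centre of its underside.
- marker: Bystander: marker pen 133 mm long, 13 mm thick, lying at the far right. Origin under its middle.
Things that resemble listed ones, but are neither listed nor needed, are in the scene too. Leave any turquoise look-alike of the pipette alone.

How it is judged (in metres and radians):
On the way, in this order (a step that is already met when the one before it is completed fails the run):
1. the shutter lever rests in the two-dot notch (0.6 rad within 0.07), let go (value of joint shutter between 0.53 and 0.67 rad and velocity of joint shutter between -0.1 and 0.1 rad/s and contact force between the fingers and luminometer below 0.2 N), for 0.3 s.
2. the pipette is held in the fingers, its tip lifted clear above the stand (height (world z) of pipette_tip above 0.11 m and contact force between the fingers and pipette above 1 N and contact force between pipette and stand below 0.05 N), for 0.2 s.
At the end, for the whole second after the job is handed in: Through the last second: lever at rest in the two-dot notch (0.6 rad within 0.07); pipette held by the fingers alone, still, upright within 0.1 rad, tip 1.5 to 12 mm above the shutter leaf and within 5 mm of the hole's axis; neither pipette nor robot touching the luminometer (value of joint shutter between 0.53 and 0.67 rad and velocity of joint shutter between -0.1 and 0.1 rad/s and horizontal distance between pipette_tip and injection_point below 0.005 m and z of pipette_tip in the frame of injection_point between 0.0015 and 0.012 m and angle between pipette's own z axis and vertical below 0.1 rad and linear speed of pipette below 0.02 m/s and angular speed of pipette below 0.2 rad/s and contact force between the fingers and pipette above 1 N and contact force between pipette and luminometer below 0.05 N and contact force between pipette and stand below 0.05 N and contact force between each of the arm, the fingers and luminometer below 0.1 N); the arm keeps its last pose, push and grip.
It fails at once if the pipette touches the luminometer (contact force between pipette and luminometer above 0.3 N).
It fails at once if the pipette hits another thing on the bench (contact force between pipette and tube_rack above 0.5 N or contact force between pipette and bottle above 0.5 N or contact force between pipette and tip_box above 0.5 N or contact force between pipette and foam_block above 0.5 N or contact force between pipette and spare_pipette above 0.5 N).
It fails at once if another thing on the bench is moved by more than 12 mm (distance of any of tube_rack, bottle, tip_box, foam_block, microtube_rack, marker, spare_pipette from where it was at the start of the episode above 0.012 m).
It also fails if it takes over 58 s, if anything falls off the work surface, if the arm or the gripper's body presses on something with over 40 N, if the wrist force passes 120 N, or if a joint passes its speed limit or range.

### The arm

A 6-joint arm with a two-finger parallel gripper is mounted at the origin on the work surface. World frame = base frame: x ahead of the robot, y to its left, z up, the work surface at z = 0. Lengths are in mm, angles in rad, forces in N, time in s.
With the tool pointing down it reaches from about 275 to 750 mm from the base axis. Payload 10.2 kg.
Tool frame: the origin (TCP) lies midway between the tips of the shut fingers; the grasp point (between the pads) lies 19 mm behind it; z points along the fingers, y is the line along which they close (so a half turn about z gives the same grasp; the last joint's range is limited). The gripper opens to 85 mm and grips with 20 to 120 N. Pads are 22 mm wide; open, the fingers measure 114 mm over their backs; the gripper's body (76 mm by 85 mm) begins 54 mm behind the grasp point. The pads swing forward as they close: fully open they stand 13 mm farther back than shut.
Start: joints at [1.041, 0.313, 1.498, -0, 1.331, -0.223], TCP at [158.568, 500.487, 231.294] pointing down, gripper open.
Joint ranges: [-2.94, 2.94], [-0.97, 2.17], [0.19, 2.56], [-1.23, 4.37], [0.02, 3.11], [-2.88, 2.88]. Speed limits (rad/s): [2.39, 2.39, 3.01, 3.14, 3.14, 3.14].

### API

Orientations are given as a unit quaternion [w, x, y, z].
In Python, from rig import ctrl gives the robot as it stands.
- The arm moves only by the tool send_rows, never from a script. Its argument "targets" is a list of rows, each an object with "offset": the shift along the world's x, y, z in cm, a list of three; "spin": the turn about the world's z in rad. A call has 1 to 8 rows; each row is the pose to reach, as a shift and turn from the pose commanded when the call began; what a row does not reach only later rows make up. A row lasts 1/12 s, in which the tool goes at most 41.7 mm and 7.16 degrees, less where a joint would pass 70% of its speed; a pose out of reach is approached as far as the arm can. A call with a gripper value outside its range is refused whole. "grip" is the opening, from 0 (shut) to 1 (fully open), set as the call begins (left out, the last holds). The fingers move at their own pace and stop on an object; "squeeze" is the grip in N (left out, the last holds). Time passes only in rows, so rows that repeat a pose let the fingers close. It gives the time, the measured TCP pose, the force, the opening and the grip force at its end, in the units of the state.
- ctrl.sense(): the state, without advancing time (a new reading comes with each control period).
- ctrl.capture(name): name is "scene" or "top"; returns (picture, depth): 400x640x3 uint8, red, green, blue; 400x640 float32, mm along the optical axis (not along the pixel's ray), 0 where there is no reading.
- ctrl.calibration(name): a dict with "fx", "fy", "cx", "cy" (pixels), "k1" (the pictures are not rectified: a ray, as slopes to the right and down, at radius r is drawn at 1 + k1 r^2 times it, then the intrinsics apply), "view" (4x4, takes a point from world to camera coordinates). Camera axes: x right, y down, z forward; pixel columns grow to the right and rows downward; lengths in mm; the calibration is good to about 2 mm. A picture is of the moment at which its call begins. calibration takes no time and is no camera call.
- ctrl.finish_job(): hands the job in; it is judged then, once.
Trained networks look in the newest picture that a camera, given by its name, has taken for a name from the list of things; names that differ only in an ending like _2 or _b are one class to them, and where a whole thing is asked for, a point or a joint stands for the part that bears it (a point fixed in the world has none). Each returns a list of dicts, best first, with "conf" (0 to 1); they miss things now and then, are a little off and sometimes report something else, mostly with a low value. They report only what shows in the picture. A call takes as long as a camera call. They do not tell look-alikes from the thing itself.
- ctrl.search_frame(camera, query): "box" ([left, top, right, bottom] in pixels, round what is visible of it).
- ctrl.place_of(camera, query): "uv" ([column, row] in pixels: a listed point, or the origin of a listed thing).
The state is a dict: "time_s": time; "joints": joint angles; "dq": joint speeds; "tau": joint torques, N m; "eef_pos": TCP position; "ee_rot": TCP orientation; "force": force on the tool from outside, world axes, zero at the start; "wrist_torque": the same for the moment, N m; "grip_width": opening from 0.0 (shut) to 1.0 (fully open); "grip_force": force on a finger pad.
Only numpy, scipy, OpenCV 4.12 (cv2) and the standard library are available. Lean on these libraries where they do the work, as an engineer would, in place of code of your own. Each camera call takes 0.05 s, during which the arm holds its last target. There are 200 camera calls.

## Working session

There is one attempt and no reset: what is moved stays moved. The work goes in short steps, Python scripts to look and compute and a tool call to move; the robot and the scene stay as the last step left them, time stands still between calls to the robot, and variables do not carry over. Pictures are saved under pics/ and viewed, at most 10 in all, crops included, and the job is handed in when it is done.

Besides the shell and the picture viewer there is one more tool, called after "Request:" as a command line: name --argument value ..., lists and objects as JSON in quotes. send_rows: Moves the arm, as the interface text tells. Its arguments: {"type":"object","properties":{"targets":{"type":"array"},"grip":{"type":"number"},"squeeze":{"type":"number"}},"required":["targets"]}

```bash
mkdir -p pics; cat > h.py <<'E'
import numpy as np, cv2
from rig import ctrl
def ray(cam,uv):
    c=ctrl.calibration(cam); V=np.array(c["view"])
    K=np.array([[c["fx"],0,c["cx"]],[0,c["fy"],c["cy"]],[0,0,1.]])
    p=cv2.undistortPoints(np.array([[uv]],float),K,np.array([c["k1"],0,0,0,0]))[0,0]
    R=V[:3,:3]; return -R.T@V[:3,3], R.T@np.array([p[0],p[1],1.])
def atz(cam,uv,z):
    o,d=ray(cam,uv); return o+d*(z-o[2])/d[2]
def proj(cam,P):
    c=ctrl.calibration(cam); V=np.array(c["view"])
    q=V[:3,:3]@np.array(P,float)+V[:3,3]; s=q[:2]/q[2]; s=s*(1+c["k1"]*(s@s))
    return np.array([s[0]*c["fx"]+c["cx"],s[1]*c["fy"]+c["cy"]])
def xyz(cam,uv,D):
    o,d=ray(cam,uv); u,v=int(round(uv[0])),int(round(uv[1])); return o+d*D[v,u]
def save(n,im): cv2.imwrite("pics/"+n,im[:,:,::-1])
E
python3 - <<'E'
from h import *
np.set_printoptions(precision=1,suppress=True)
for c in("top","scene"):
    im,D=ctrl.capture(c); save(c+"0.png",im); np.save(c+"D.npy",D)
    print(c,ray(c,(320,200))[0])
    Z=dict(luminometer=0,shutter_pivot=123.5,lever_knob=144.5,injection_point=123.5,stand=0,pipette=100,pipette_handle=140,spare_pipette=100,tube_rack=0,bottle=0,tip_box=0,foam_block=0)
    for n,z in Z.items():
        for r in ctrl.place_of(c,n)[:3]:
            print(n,round(r["conf"],2),np.array(r["uv"]),atz(c,r["uv"],z))
s=ctrl.sense();print(s["time_s"],s["ee_rot"],s["eef_pos"])
E
```

```text
top [ 494.   -25.2 1676.4]
luminometer 0.8 [244.2 216. ] [509.8 271.2   0. ]
luminometer 0.61 [245.5 204.6] [561.3 266.3   0. ]
luminometer 0.21 [389.8 213.8] [ 526.4 -385.1    0. ]
shutter_pivot 0.67 [245.9 201.9] [567.6 243.3 123.5]
lever_knob 0.51 [233.3 223.2] [478.4 290.2 144.5]
injection_point 0.97 [231.8 202.2] [565.8 302.4 123.5]
injection_point 0.41 [427.  226.6] [ 472.  -515.3  123.5]
stand 0.95 [367.1 211.1] [ 537.6 -282.3    0. ]
stand 0.66 [429.6 223.4] [ 484.8 -566.2    0. ]
pipette 0.62 [382.8 209.8] [ 541.2 -333.8  100. ]
pipette 0.52 [372.  246.2] [ 386.9 -288.4  100. ]
pipette_handle 0.64 [365.  249.2] [ 377.  -252.9  140. ]
pipette_handle 0.47 [387.8 211.4] [ 533.6 -346.7  140. ]
spare_pipette 0.47 [359.2 207.8] [ 548.7 -233.4  100. ]
tube_rack 0.76 [306.8 219.6] [496.6 -10.9   0. ]
bottle 0.58 [300.  164.4] [746.   22.5   0. ]
tip_box 0.93 [265.7 155.3] [786.1 178.7   0. ]
foam_block 0.63 [345.6 156.5] [ 784.4 -183.9    0. ]
foam_block 0.44 [387.5 209.8] [ 544.4 -374.6    0. ]
foam_block 0.15 [384.2 208.4] [ 550.6 -359.7    0. ]
scene [1294.6 -347.6 1094.5]
lumino
[... 264 characters left out ...]
16.5 200.8] [ 447.5 -316.6  100. ]
pipette 0.51 [214.4 232.8] [ 562.  -356.5  100. ]
pipette_handle 0.52 [226.3 196.7] [ 479.2 -286.3  140. ]
pipette_handle 0.5 [210.5 220.6] [ 545.2 -354.5  140. ]
pipette_handle 0.17 [295.8 288.6] [ 850.  -214.9  140. ]
spare_pipette 0.83 [255.  212.9] [ 545.1 -223.   100. ]
spare_pipette 0.39 [295.3 288.4] [ 830.3 -210.3  100. ]
tube_rack 0.78 [314.1 201.7] [513.1 -10.    0. ]
bottle 0.81 [354.3 254.6] [758.   15.2   0. ]
tip_box 0.95 [406.4 242.6] [791.2 186.    0. ]
tip_box 0.43 [155.  255.1] [ 488.7 -549.9    0. ]
tip_box 0.39 [350.9 256.8] [760.3   1.9   0. ]
foam_block 0.81 [296.  291.7] [ 794.2 -198.8    0. ]
1.3 [0.  0.2 1.  0. ] [158.6 500.5 231.3]
```

```bash
python3 - <<'E'
import cv2
a=cv2.imread("pics/top0.png");b=cv2.imread("pics/scene0.png")
import numpy as np
f=lambda i,x,y,w,h,s:cv2.resize(i[y:y+h,x:x+w],None,fx=s,fy=s,interpolation=cv2.INTER_CUBIC)
cv2.imwrite("pics/t.png",f(a,200,130,266,150,3))
cv2.imwrite("pics/s.png",np.vstack([f(b,340,100,160,60*2,4)[:, :640],]))
cv2.imwrite("pics/s2.png",f(b,130,130,200,140,4))
E
```

```text
(no output)
```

View pics/t.png

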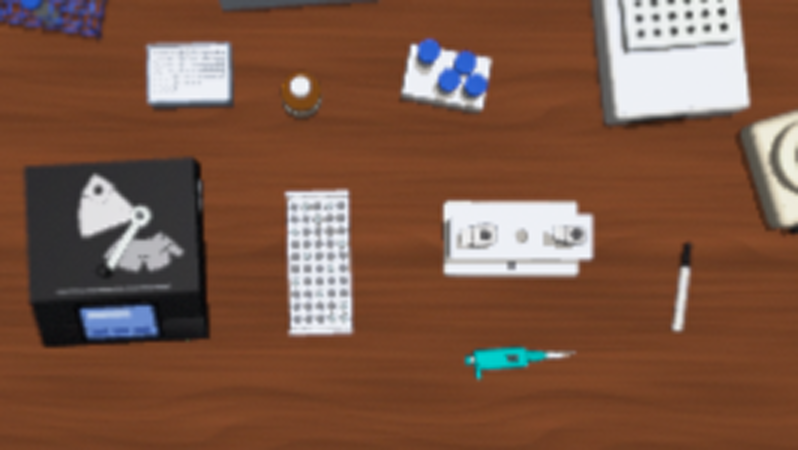

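View pics/s.png

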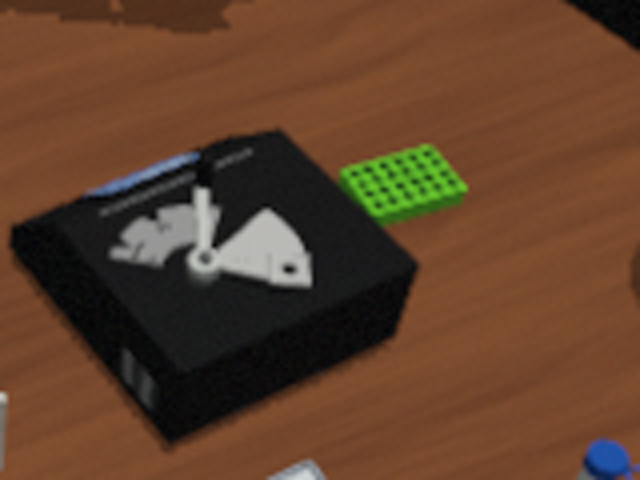

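View pics/s2.png

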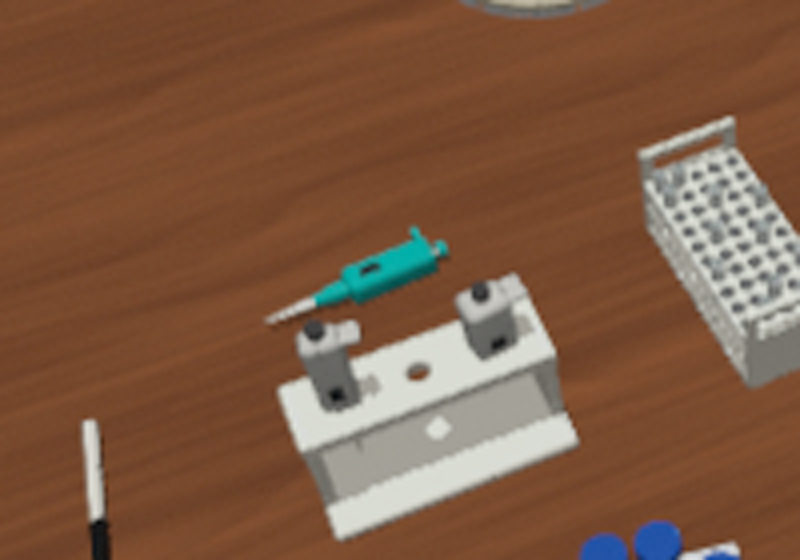

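Top crop (x3, offset 200,130): the luminometer is on the left, with its pivot near (247,201), leaf hole near (232,193) and knob near (234,220). The tall tipped pipette's plunger is at (392,208) in the right-hand hole and the spare's is at (362,208). The turquoise look-alike lies in front. The scene crops agree. Next I refine the positions.

```bash
cat > m.py <<'E'
from h import *
np.set_printoptions(precision=1,suppress=True)
def dark(im,uv,r,pct=None):
    # sub-pixel centroid of dark blob near uv
    g=cv2.cvtColor(im,cv2.COLOR_RGB2GRAY).astype(float); u,v=map(int,np.round(uv))
    w=g[v-r:v+r+1,u-r:u+r+1]; t=(w.min()+np.median(w))/2; m=np.clip(t-w,0,None)
    y,x=np.mgrid[v-r:v+r+1,u-r:u+r+1]; return np.array([(x*m).sum(),(y*m).sum()])/m.sum()
def bright(im,uv,r): return dark(255-im,uv,r)
def tri(a,b):
    (o1,d1),(o2,d2)=ray("top",a),ray("scene",b)
    A=np.c_[d1,-d2]; s=np.linalg.lstsq(A,o2-o1,rcond=None)[0]
    p,q=o1+d1*s[0],o2+d2*s[1]; return (p+q)/2,np.linalg.norm(p-q)
E
python3 - <<'E'
from m import *
T=np.mean([ctrl.capture("top")[0] for _ in range(6)],0).astype(np.uint8)
S=np.mean([ctrl.capture("scene")[0] for _ in range(6)],0).astype(np.uint8)
save("Tavg.png",T); save("Savg.png",S)
for n,a,b,z in [("hole",(232.3,193.3),(412.5,167),123.5),("pipT",(392.3,208),(208.5,212),192),("spT",(362.3,208),(250,202.8),168)]:
    a=dark(T,a,2);b=dark(S,b,2); print(n,a,b,tri(a,b),atz("top",a,z),atz("scene",b,z))
n="piv";a=(246.7,201.3);b=(391.25,165);print(n,tri(a,b),atz("top",a,123.5),atz("scene",b,123.5))
# points on top surface of box etc: cloud from both depths
for c,im in(("top",T),("scene",S)):
    D=np.load(c+"D.npy"); K=ctrl.calibration(c); print(c,K["fx"],K["k1"],(D==0).mean())
    v,u=np.mgrid[0:400,0:640]; P=np.array([xyz(c,(x,y),D) for y in range(100,300) for x in range(150,470)])
    np.save(c+"P.npy",P)
    I=im[100:300,150:470].reshape(-1,3).astype(int)
    def rect(m,t):
        Q=P[m]; r=cv2.minAreaRect(Q[:,:2].astype(np.float32)); print(c,t,m.sum(),r,Q.mean(0))
    x,y,zz=P.T
    rect((abs(zz-110)<6)&(x>400)&(x<720)&(y>120)&(y<420),"lumtop")
    rect((abs(zz-100)<5)&(x>480)&(x<640)&(y>-410)&(y<-160),"shelf")
    rect((zz>165)&(zz<200)&(x>480)&(x<640)&(y>-410)&(y<-290),"piptop")
    rect((zz>130)&(zz<200)&(x>400)&(x<530)&(y>200)&(y<340),"knob")
big=lambda i,x,y,w,h,s:cv2.resize(i[y:y+h,x:x+w],None,fx=s,fy=s,interpolation=cv2.INTER_CUBIC)
A=big(T,215,180,50,55,7);B=big(S,370,130,60,55,7)
C=big(T,345,195,60,30,6);E=big(S,190,190,80,60,5)
h=max(A.shape[0],B.shape[0]);W=np.zeros((600,800,3),np.uint8)
W[:385,:350]=A;W[:385,370:790]=B
C=C[:180];W[390:570,:360]=C;E=cv2.resize(E[:,:],(280,210));W[390:600,370:650]=E
save("zoom.png",W)
s=ctrl.sense();print(s["time_s"],s["ee_rot"])
E
```

```text
hole [232.4 192.9] [411.8 167. ] (array([605.8, 303. , 118.8]), np.float64(2.4772969455490856)) [604.9 300.9 123.5] [609.6 301.1 123.5]
pipT [391.7 207.6] [208.6 213.5] (array([ 548.3, -353.5,  178.1]), np.float64(2.4532723492388335)) [ 547.5 -351.7  192. ] [ 560.1 -352.3  192. ]
spT [361.3 208.1] [249.9 203.6] (array([ 546.1, -233.4,  153.8]), np.float64(3.1067641956775565)) [ 545.2 -232.9  168. ] [ 558.  -233.7  168. ]
piv (array([571.6, 242.6, 123.3]), np.float64(5.657916063634136)) [570.2 240.  123.5] [572.7 245.2 123.5]
top 372.4635550010668 -0.05034388004533981 0.004171875Traceback (most recent call last):
  File "<stdin>", line 11, in <module>
  File "h.py", line 15, in xyz
    o,d=ray(cam,uv); u,v=int(round(uv[0])),int(round(uv[1])); return o+d*D[v,u]
        ~~~^^^^^^^^
  File "h.py", line 4, in ray
    c=ctrl.calibration(cam); V=np.array(c["view"])
ValueError: time passes only in moves, steps and waits
```

```bash
python3 - <<'E'
import json
from rig import ctrl
import numpy as np
json.dump({c:{k:np.array(v).tolist() for k,v in ctrl.calibration(c).items()} for c in("top","scene")},open("cal.json","w"))
E
sed -i 's/^from rig import ctrl/from rig import ctrl\nimport json\nCAL=json.load(open("cal.json"))/; s/ctrl.calibration(cam)/CAL[cam]/' h.py
python3 - <<'E'
from m import *
T=cv2.imread("pics/Tavg.png")[:,:,::-1];S=cv2.imread("pics/Savg.png")[:,:,::-1]
for c in("top","scene"):
    D=np.load(c+"D.npy")
    P=np.array([xyz(c,(x,y),D) for y in range(100,300) for x in range(150,470)])
    x,y,zz=P.T
    def rect(m,t):
        Q=P[m]
        if len(Q)<3: print(c,t,"none");return
        r=cv2.minAreaRect(Q[:,:2].astype(np.float32)); print(c,t,m.sum(),np.round(np.hstack(r[:2]+(r[2],)),1),Q.mean(0))
    rect((abs(zz-110)<8)&(x>400)&(x<720)&(y>120)&(y<420),"lumtop")
    rect((abs(zz-100)<5)&(x>480)&(x<640)&(y>-410)&(y<-160),"shelf")
    rect((zz>160)&(zz<200)&(x>480)&(x<640)&(y>-410)&(y<-290),"piptop")
    rect((zz>130)&(zz<200)&(x>400)&(x<530)&(y>200)&(y<340),"knob")
big=lambda i,x,y,w,h,s:cv2.resize(i[y:y+h,x:x+w],None,fx=s,fy=s,interpolation=cv2.INTER_CUBIC)
W=np.zeros((600,800,3),np.uint8)
W[:385,:350]=big(T,215,180,50,55,7);W[:385,370:790]=big(S,370,130,60,55,7)
W[390:570,:360]=big(T,345,195,60,30,6);W[390:600,370:650]=cv2.resize(big(S,190,190,80,60,5),(280,210))
save("zoom.png",W)
s=ctrl.sense();print(s["time_s"],np.array(s["ee_rot"]).round(4).tolist())
E
```

```text
top lumtop 2365 [542.3 285.3 211.7 242.3   3.7] [544.5 284.8 109.5]
top shelf 437 [ 548.5 -292.6   59.7  197.5    0.6] [ 548.6 -290.7   99.8]
top piptop 58 [ 548.5 -348.2   20.7   42.1    0.5] [ 548.7 -346.4  180.1]
top knob 20 [503.7 277.5  13.6  42.9  53.4] [495.9 283.6 153.7]
scene lumtop 2685 [549.6 286.8 205.1 243.2   3.5] [559.3 279.8 110.4]
scene shelf 893 [ 550.1 -290.9   67.1  200.1    0.2] [ 555.4 -296.2  100. ]
scene piptop 140 [ 553.3 -344.5   44.    25.    79.2] [ 556.  -346.5  177.3]
scene knob 42 [496.9 287.6  15.1  13.7  56.4] [498.3 286.4 150.2]
1.9 [0.0, 0.1528, 0.9883, 0.0]
```

View pics/zoom.png

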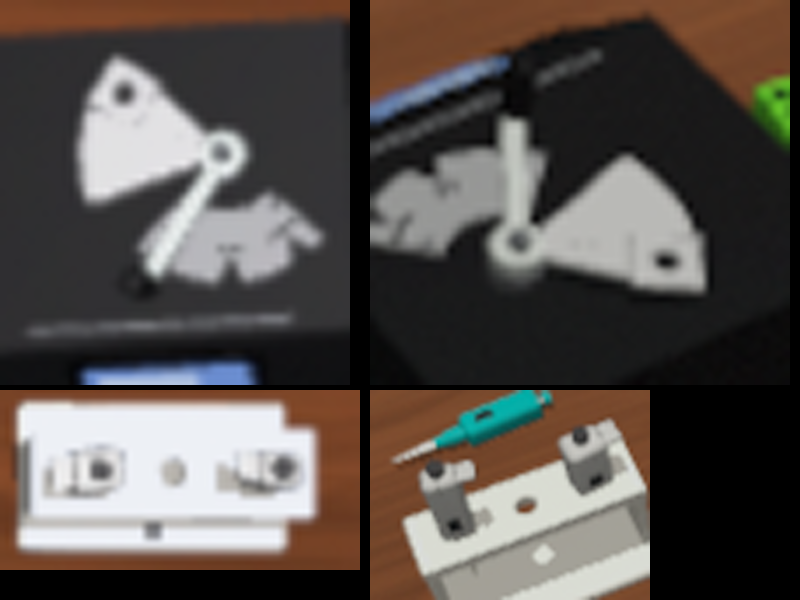

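```bash
python3 - <<'E'
from m import *
from scipy.spatial.transform import Rotation as R
for n,a,b,z in[("piv",(246.2,201.2),(390.7,164.1),123.5),("hole",(232.4,192.9),(411.8,167),123.5),("knobtop",(234.4,219.9),None,162.5)]:
    A=atz("top",a,z); print(n,A, atz("scene",b,z) if b else "")
piv=np.array([571,241]);
for y in(3.6,):
    a=np.radians(y); r=lambda t:np.array([np.cos(a+t),np.sin(a+t)])
    print("knob0",piv+90*r(np.pi-.6),"knob.6",piv+90*r(np.pi),"hole0",piv+70*r(np.pi/2-.6),"inj",piv+70*r(np.pi/2))
M=R.from_quat([.1528,.9883,0,0]).as_matrix();print(M)
E
```

```text
piv [570.6 242.1 123.5] [568.5 245.7 123.5]
hole [604.8 300.7 123.5] [609.7 301.  123.5]
knobtop [492.  282.2 162.5] 
knob0 [493.7 287.1] knob.6 [481.2 235.3] hole0 [606.8 301.1] inj [566.6 310.9]
[[-1.   0.3  0. ]
 [ 0.3  1.   0. ]
 [ 0.   0.  -1. ]]
```

Request:
send_rows --targets '[{"offset": [33.4, -21.3, 0], "spin": 0.07}, {"offset": [33.4, -21.3, 0], "spin": 0.07}, {"offset": [33.4, -21.3, 0], "spin": 0.07}, {"offset": [33.4, -21.3, 0], "spin": 0.07}, {"offset": [33.4, -21.3, 0], "spin": 0.07}, {"offset": [33.4, -21.3, 0], "spin": 0.07}, {"offset": [33.4, -21.3, 0], "spin": 0.07}, {"offset": [33.4, -21.3, 0], "spin": 0.07}]' --grip 0.45

```text
time_s: 2.57
eef_pos: [441.1, 319.8, 231.5]
ee_rot: [0.0, 0.118, 0.993, 0.0]
force: [-0.0, 1.7, 0.3]
grip_width: 0.451
grip_force: 0.0
```

```bash
python3 -c "
from rig import ctrl
print(ctrl.sense())"
```

```text
{'time_s': 2.5667, 'joints': array([ 4.12112043e-01,  3.56425181e-01,  1.43711603e+00,  7.08520210e-05,
        1.34774056e+00, -9.21758921e-01]), 'dq': array([-0.80033171,  0.37794682, -0.52666237,  0.00113086,  0.14004085,
       -0.79877923]), 'tau': array([  3.81088078, -46.83617949, -23.51996899,  -0.12223211,
        -0.09859344,   1.00731488]), 'eef_pos': array([441.13215361, 319.78445827, 231.46798181]), 'ee_rot': array([1.16586886e-04, 1.18193578e-01, 9.92990560e-01, 1.08457008e-04]), 'force': array([-0.02865064,  1.7448837 ,  0.3466576 ]), 'wrist_torque': array([ 0.00655824, -0.03685132, -0.02641943]), 'grip_force': 0.0, 'grip_width': 0.450628632025812}
```

Request:
send_rows --targets '[{"offset": [5.2, -3.3, 0], "spin": 0}, {"offset": [5.2, -3.3, 0], "spin": 0}, {"offset": [5.2, -3.3, -2], "spin": 0}, {"offset": [5.2, -3.3, -4], "spin": 0}, {"offset": [5.2, -3.3, -5], "spin": 0}, {"offset": [5.2, -3.3, -5], "spin": 0}, {"offset": [5.2, -3.3, -5], "spin": 0}]'

```text
time_s: 3.15
eef_pos: [491.6, 288.5, 181.7]
ee_rot: [-0.0, 0.118, 0.993, -0.0]
force: [0.5, -0.7, 0.1]
grip_width: 0.453
grip_force: 0.0
```

```bash
python3 - <<'E'
from m import *
S,_=ctrl.capture("scene");T,_=ctrl.capture("top")
W=np.hstack([cv2.resize(S[90:190,340:440],(400,400),interpolation=2),cv2.resize(T[170:250,200:280],(400,400),interpolation=2)])
save("k1.png",W);s=ctrl.sense();print(s["eef_pos"],s["force"],proj("scene",[493,287,162.5]),proj("scene",s["eef_pos"]))
E
```

```text
[492.  288.7 182.6] [-0.2 -1.3 -0.3] [390.9 137.4] [392.  132.5]
```

View pics/k1.png

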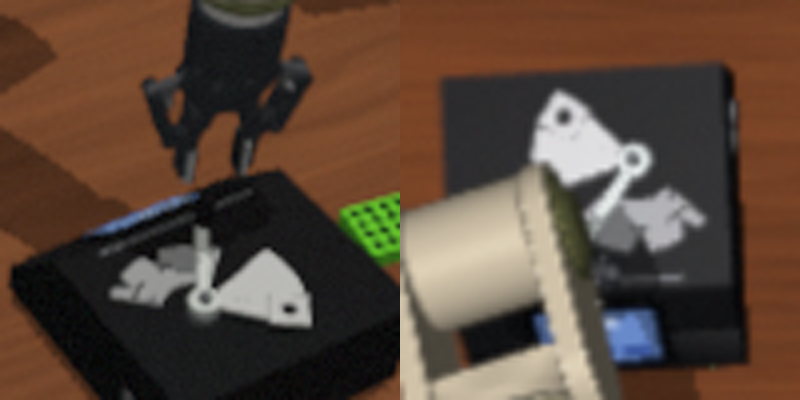

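The scene picture shows the fingers straddling the knob (crop x 187 and 241, knob 203), and the lever is still in notch one. I go down with a small -y shift.

Request:
send_rows --targets '[{"offset": [0, -0.2, -1.5], "spin": 0}, {"offset": [0, -0.2, -3.0], "spin": 0}, {"offset": [0, -0.2, -4.2], "spin": 0}, {"offset": [0, -0.2, -4.7], "spin": 0}, {"offset": [0, -0.2, -4.7], "spin": 0}, {"offset": [0, -0.2, -4.7], "spin": 0}]'

```text
time_s: 3.75
eef_pos: [492.0, 286.5, 135.3]
ee_rot: [0.001, 0.118, 0.993, 0.0]
force: [-0.3, -0.1, 0.3]
grip_width: 0.453
grip_force: 0.0
```

Request:
send_rows --targets '[{"offset": [-0.2, -1.0, 0], "spin": 0}, {"offset": [-0.5, -2.0, 0], "spin": 0}, {"offset": [-0.8, -3.0, 0], "spin": 0}, {"offset": [-1.0, -4.0, 0], "spin": 0}, {"offset": [-1.1, -4.7, 0], "spin": 0}, {"offset": [-1.2, -5.3, 0], "spin": 0}, {"offset": [-1.2, -5.3, 0], "spin": 0}, {"offset": [-1.2, -5.3, 0], "spin": 0}]'

```text
time_s: 4.42
eef_pos: [479.8, 232.9, 134.4]
ee_rot: [0.0, 0.118, 0.993, 0.0]
force: [0.4, -0.1, 0.1]
grip_width: 0.455
grip_force: 0.0
```

```bash
python3 - <<'E'
from m import *
S,_=ctrl.capture("scene");T,_=ctrl.capture("top")
W=np.hstack([cv2.resize(S[90:190,340:440],(400,400),interpolation=2),cv2.resize(T[170:250,200:280],(400,400),interpolation=2)])
save("k2.png",W);s=ctrl.sense();print(s["eef_pos"],s["force"])
E
```

```text
[479.7 233.4 134.3] [-0.7 -0.3  0. ]
```

View pics/k2.png

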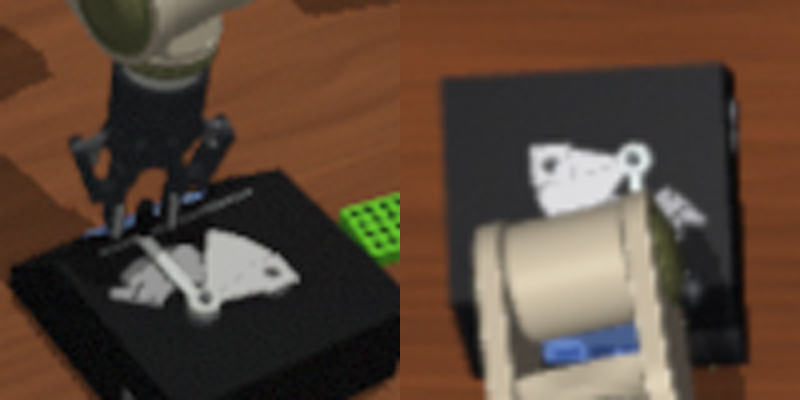

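The lever has clicked over: the leaf is rotated and the knob sits free between the fingers. I lift straight up.

Request:
send_rows --targets '[{"offset": [0, 0, -0.0], "spin": 0}, {"offset": [0, 0, 2], "spin": 0}, {"offset": [0, 0, 5], "spin": 0}, {"offset": [0, 0, 9], "spin": 0}, {"offset": [0, 0, 13], "spin": 0}, {"offset": [0, 0, 17], "spin": 0}, {"offset": [0, -4, 17], "spin": -0.12}, {"offset": [0, -8, 17], "spin": -0.24}]' --grip 0.8

```text
time_s: 5.18
eef_pos: [480.0, 153.7, 306.4]
ee_rot: [0.002, 0.237, 0.972, 0.001]
force: [0.2, -0.9, 0.2]
grip_width: 0.802
grip_force: 0.0
```

Request:
send_rows --targets '[{"offset": [1, -4, 0], "spin": -0.12}, {"offset": [2, -8, 0], "spin": -0.24}, {"offset": [2, -12, 0], "spin": -0.36}, {"offset": [2, -16, 0], "spin": -0.48}, {"offset": [2, -20, 0], "spin": -0.6}, {"offset": [2, -24, 0], "spin": -0.72}, {"offset": [2, -28, 0], "spin": -0.84}, {"offset": [2, -32, 0], "spin": -0.96}]'

```text
time_s: 5.85
eef_pos: [499.4, -168.5, 304.4]
ee_rot: [0.0, 0.66, 0.751, 0.0]
force: [0.3, 0.7, -0.8]
grip_width: 0.802
grip_force: 0.0
```

```bash
python3 - <<'E'
from m import *
T=np.mean([ctrl.capture("top")[0] for _ in range(4)],0).astype(np.uint8)
S=np.mean([ctrl.capture("scene")[0] for _ in range(4)],0).astype(np.uint8)
save("T2.png",T);save("S2.png",S)
a=dark(T,(229.2,202.6),2);b=dark(S,(407.7,157.5),2)
print(a,b,tri(a,b),atz("top",a,123.5),atz("scene",b,123.5),proj("scene",[566.5,311,123.5]))
for c in("top","scene"):print([(r["conf"],atz(c,r["uv"],144.5)) for r in ctrl.place_of(c,"lever_knob")[:2]],[(r["conf"],atz(c,r["uv"],123.5)) for r in ctrl.place_of(c,"injection_point")[:2]])
s=ctrl.sense();print(s["eef_pos"],s["ee_rot"],s["joints"],s["time_s"])
W=np.hstack([cv2.resize(S[130:190,370:430],(400,400),interpolation=2),cv2.resize(T[180:235,215:270],(400,400),interpolation=2)])
save("k3.png",W)
E
```

```text
[229.5 202.6] [407.6 157.6] (array([564.8, 313.7, 119.9]), np.float64(1.7125756362029327)) [564.2 312.2 123.5] [567.8 312.1 123.5] [407.1 157.5]
[(0.63, array([482.5, 211.4, 144.5]))] [(0.74, array([558.7, 301. , 123.5])), (0.5, array([516.5, -15.5, 123.5]))]
[(0.89, array([498.7, 239.2, 144.5]))] [(0.8, array([570. , 296. , 123.5])), (0.64, array([597.2, -36.7, 123.5]))]
[ 499.7 -166.1  304.4] [0.  0.7 0.8 0. ] [-0.5  0.3  1.4 -0.   1.5 -0.7] 6.45
```

View pics/k3.png

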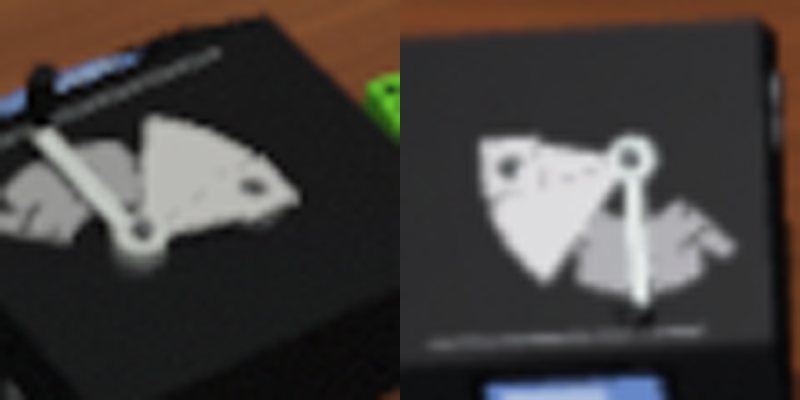

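The lever sits in the two-dot notch, pointing along the luminometer's -x. The leaf hole is at about (566,312). On to the pipette.

Request:
send_rows --targets '[{"offset": [1, -4, 0], "spin": -0.12}, {"offset": [2, -8, 0], "spin": -0.12}, {"offset": [3, -12, 0], "spin": -0.12}, {"offset": [4.5, -16, 0], "spin": -0.12}, {"offset": [4.9, -18.6, 0], "spin": -0.12}, {"offset": [4.9, -18.6, 0], "spin": -0.12}, {"offset": [4.9, -18.6, -3], "spin": -0.12}, {"offset": [4.9, -18.6, -6], "spin": -0.12}]'

```text
time_s: 7.12
eef_pos: [549.1, -352.9, 244.6]
ee_rot: [0.002, 0.702, 0.712, 0.0]
force: [1.1, -0.0, -0.7]
grip_width: 0.801
grip_force: 0.0
```

```bash
python3 - <<'E'
from m import *
S,_=ctrl.capture("scene");T,_=ctrl.capture("top")
W=np.hstack([cv2.resize(S[150:250,170:270],(400,400),interpolation=2),cv2.resize(T[160:260,330:430],(400,400),interpolation=2)])
save("k4.png",W);s=ctrl.sense();print(s["eef_pos"],s["ee_rot"]);
for p in([548,-352,192],[548,-352,140],s["eef_pos"]):print((proj("scene",p)-[170,150])*4)
E
```

```text
[ 547.5 -351.1  239.5] [-0.   0.7  0.7 -0. ]
[150.  241.4]
[166.4 284. ]
[135.1 198.6]
```

View pics/k4.png

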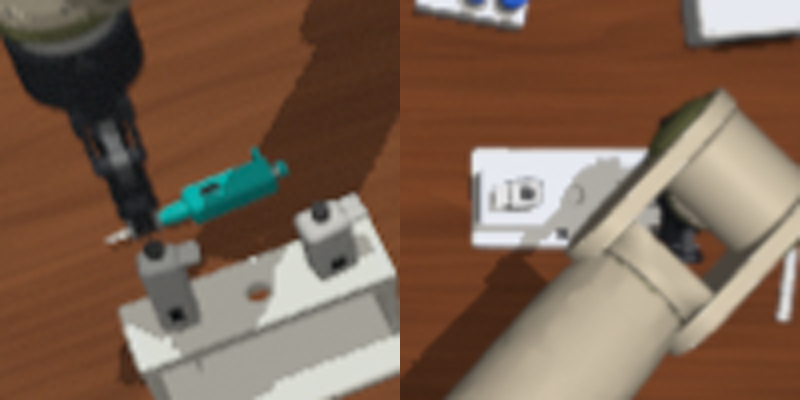

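The fingers are lined up above the tall pipette (crop plunger at 153,247). I go down around the handle.

Request:
send_rows --targets '[{"offset": [0, 0, -2], "spin": 0}, {"offset": [0, 0, -4], "spin": 0}, {"offset": [0, 0, -6], "spin": 0}, {"offset": [0, 0, -8], "spin": 0}, {"offset": [0, 0, -10], "spin": 0}, {"offset": [0, 0, -11.1], "spin": 0}, {"offset": [0, 0, -11.1], "spin": 0}, {"offset": [0, 0, -11.1], "spin": 0}]'

```text
time_s: 7.88
eef_pos: [549.1, -352.9, 134.7]
ee_rot: [0.001, 0.702, 0.712, 0.0]
force: [0.7, -0.2, 0.4]
grip_width: 0.801
grip_force: 0.0
```

Request:
send_rows --targets '[{"offset": [0, 0, 0], "spin": 0}, {"offset": [0, 0, 0], "spin": 0}, {"offset": [0, 0, 0], "spin": 0}, {"offset": [0, 0, 0], "spin": 0}, {"offset": [0, 0, 0], "spin": 0}, {"offset": [0, 0, 0], "spin": 0}, {"offset": [0, 0, 0], "spin": 0}, {"offset": [0, 0, 0], "spin": 0}]' --grip 0.1 --squeeze 40

```text
time_s: 8.55
eef_pos: [548.9, -353.0, 134.3]
ee_rot: [0.001, 0.702, 0.712, 0.0]
force: [-0.6, 0.4, 5.5]
grip_width: 0.273
grip_force: 39.8
```

Request:
send_rows --targets '[{"offset": [0, 0, 1], "spin": 0}, {"offset": [0, 0, 2.5], "spin": 0}, {"offset": [0, 0, 4.5], "spin": 0}, {"offset": [0, 0, 7], "spin": 0}, {"offset": [0, 0, 10], "spin": 0}, {"offset": [0, 0, 13], "spin": 0}, {"offset": [0, 0, 16], "spin": 0}, {"offset": [0, 0, 18], "spin": 0}]'

```text
time_s: 9.22
eef_pos: [548.6, -352.7, 317.0]
ee_rot: [0.002, 0.702, 0.712, 0.0]
force: [-0.5, -0.2, -0.5]
grip_width: 0.272
grip_force: 39.5
```

Request:
send_rows --targets '[{"offset": [0, 0, 0], "spin": 0}, {"offset": [0, 0, 0], "spin": 0}, {"offset": [0, 0, 0], "spin": 0}, {"offset": [0, 0, 0], "spin": 0}]'

```text
time_s: 9.55
eef_pos: [548.3, -352.5, 311.6]
ee_rot: [-0.002, 0.702, 0.712, -0.0]
force: [-0.7, 0.3, -1.3]
grip_width: 0.273
grip_force: 39.6
```

```bash
python3 - <<'E'
from m import *
S,_=ctrl.capture("scene");T,_=ctrl.capture("top")
x,y=160,110
W=np.hstack([cv2.resize(S[y:y+130,x:x+130],(520,520),interpolation=2)]);
s=ctrl.sense();e=s["eef_pos"];print(e,s["ee_rot"],s["force"],s["grip_width"]);
for d in(108,104,112):print((proj("scene",e-[0,0,d])-[x,y])*4)
save("k5.png",W)
E
```

```text
[ 548.4 -352.6  312.1] [-0.   0.7  0.7 -0. ] [ 0.6  0.  -0.5] 0.27066562616769113
[185.4 391.8]
[184.  388.3]
[186.7 395.2]
```

View pics/k5.png

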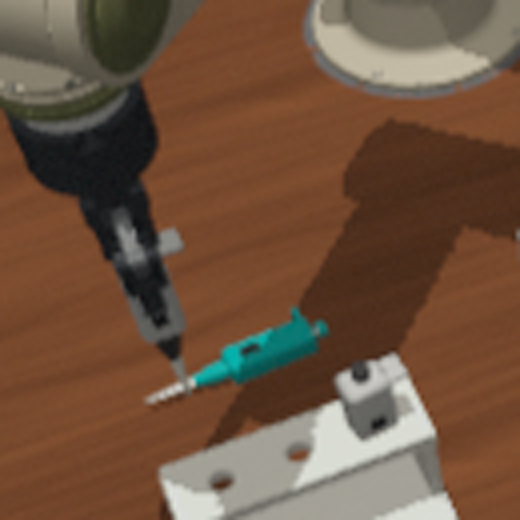

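Held upright: tip at crop (186,385), just where it is predicted. Now carry it over at tip z≈205.

Request:
send_rows --targets '[{"offset": [0, 1, 0], "spin": 0}, {"offset": [0.1, 3, 0], "spin": 0}, {"offset": [0.2, 5.5, 0], "spin": 0}, {"offset": [0.3, 8.5, 0], "spin": 0}, {"offset": [0.4, 11.5, 0], "spin": 0}, {"offset": [0.5, 14.5, 0], "spin": 0}, {"offset": [0.6, 17.5, 0], "spin": 0}, {"offset": [0.7, 20.5, 0], "spin": 0}]'

```text
time_s: 10.32
eef_pos: [555.1, -145.5, 313.2]
ee_rot: [-0.0, 0.702, 0.712, 0.0]
force: [0.6, 0.2, -1.1]
grip_width: 0.278
grip_force: 39.6
```

Request:
send_rows --targets '[{"offset": [0.1, 3, 0], "spin": 0}, {"offset": [0.2, 6, 0], "spin": 0}, {"offset": [0.2, 9, 0], "spin": 0}, {"offset": [0.3, 12, 0], "spin": 0}, {"offset": [0.3, 15, 0], "spin": 0}, {"offset": [0.4, 18, 0], "spin": 0}, {"offset": [0.4, 21, 0], "spin": 0}, {"offset": [0.5, 24, 0], "spin": 0}]'

```text
time_s: 10.98
eef_pos: [559.8, 94.3, 313.2]
ee_rot: [-0.0, 0.702, 0.712, -0.0]
force: [0.9, -0.1, -0.5]
grip_width: 0.275
grip_force: 39.5
```

Request:
send_rows --targets '[{"offset": [0.1, 3, 0], "spin": 0}, {"offset": [0.2, 6, 0], "spin": 0}, {"offset": [0.2, 9, 0], "spin": 0}, {"offset": [0.3, 12, 0], "spin": 0}, {"offset": [0.4, 15, 0], "spin": 0}, {"offset": [0.5, 18, 0], "spin": 0}, {"offset": [0.5, 20, 0], "spin": 0}, {"offset": [0.5, 21, 0], "spin": 0}]'

```text
time_s: 11.65
eef_pos: [564.5, 305.1, 312.7]
ee_rot: [-0.0, 0.701, 0.713, -0.0]
force: [-0.4, 0.1, -1.2]
grip_width: 0.275
grip_force: 39.5
```

Request:
send_rows --targets '[{"offset": [0, 0.7, 0], "spin": 0}, {"offset": [0, 0.9, -1], "spin": 0}, {"offset": [0, 0.9, -2.5], "spin": 0}, {"offset": [0, 0.9, -4], "spin": 0}, {"offset": [0, 0.9, -5], "spin": 0}, {"offset": [0, 0.9, -5], "spin": 0}, {"offset": [0, 0.9, -5], "spin": 0}, {"offset": [0, 0.9, -5], "spin": 0}]'

```text
time_s: 12.32
eef_pos: [566.0, 310.9, 264.3]
ee_rot: [0.0, 0.702, 0.712, 0.001]
force: [-0.5, 0.3, -1.2]
grip_width: 0.276
grip_force: 39.5
```

```bash
python3 - <<'E'
from m import *
S=np.mean([ctrl.capture("scene")[0] for _ in range(4)],0).astype(np.uint8);T,_=ctrl.capture("top")
x,y=360,90
s=ctrl.sense();e=s["eef_pos"];print(e,s["ee_rot"],s["force"],s["time_s"])
print("tip pred",(proj("scene",e-[0,0,106])-[x,y])*7,"hole pred",(proj("scene",[566,312,123.5])-[x,y])*7)
save("k6.png",np.hstack([cv2.resize(S[y:y+85,x:x+70],(490,595),interpolation=2),cv2.resize(T[170:255,210:250],(280,595),interpolation=2)]))
E
```

```text
[565.7 311.3 263.8] [0.  0.7 0.7 0. ] [-0.4 -0.2 -1.3] 12.5667
tip pred [341.4 420. ] hole pred [331.1 471.1]
```

View pics/k6.png

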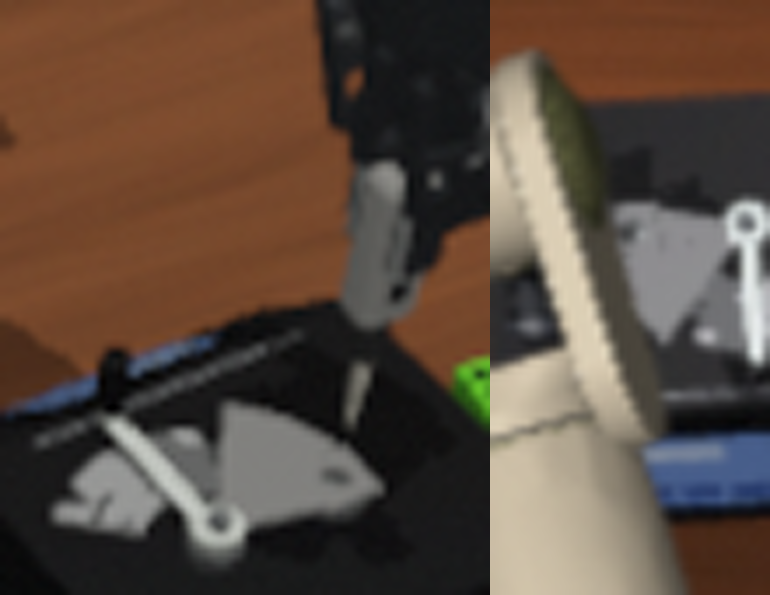

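The lever and leaf are clear in the picture. The tip is seen at crop (349,430) and the hole at (337,476), both within about 1 px of prediction. I lower to roughly 9 mm clearance and check again.

Request:
send_rows --targets '[{"offset": [0, 0, -0.6], "spin": 0}, {"offset": [0, 0, -1.2], "spin": 0}, {"offset": [0, 0, -1.8], "spin": 0}, {"offset": [0, 0, -2.2], "spin": 0}, {"offset": [0, 0, -2.4], "spin": 0}, {"offset": [0, 0, -2.4], "spin": 0}, {"offset": [0, 0, -2.4], "spin": 0}, {"offset": [0, 0, -2.4], "spin": 0}]'

```text
time_s: 13.23
eef_pos: [565.7, 311.3, 239.6]
ee_rot: [0.0, 0.702, 0.712, 0.0]
force: [0.5, 0.1, -1.4]
grip_width: 0.277
grip_force: 39.5
```

```bash
python3 - <<'E'
from m import *
S=np.mean([ctrl.capture("scene")[0] for _ in range(8)],0).astype(np.uint8)
x,y=385,125;k=14
s=ctrl.sense();e=s["eef_pos"];print(e,s["ee_rot"],s["force"],s["time_s"],s["grip_width"])
f=lambda p:(proj("scene",p)-[x,y]+.5)*k-.5
for d in(104,107,110,90,70,50):print(d,f(e-[0,0,d]))
print("hole",f([566,312,123.5]),"+5x",f([571,312,123.5]),"+5y",f([566,317,123.5]))
I=cv2.resize(S[y:y+42,x:x+50],None,fx=k,fy=k,interpolation=2)
save("k7.png",np.clip(I.astype(float)*1.3,0,255).astype(np.uint8))
for r in ctrl.place_of("scene","pipette_tip")[:2]:print(r,f(atz("scene",r["uv"],129)))
E
```

```text
[565.6 311.3 239.3] [0.  0.7 0.7 0. ] [-0.5 -0.4 -0.2] 13.6333 0.2713541048198477
104 [323.4 423.7]
107 [321.4 432.6]
110 [319.3 441.5]
90 [333.1 381.8]
70 [347.3 320.6]
50 [361.7 258. ]
hole [318.8 458.8] +5x [330.3 472.4] +5y [336.5 452.2]
{'uv': [196.7, 209.7], 'conf': 0.63} [-2629.7  1192.3]
{'uv': [406.8, 155.7], 'conf': 0.47} [311.7 436.3]
```

View pics/k7.png

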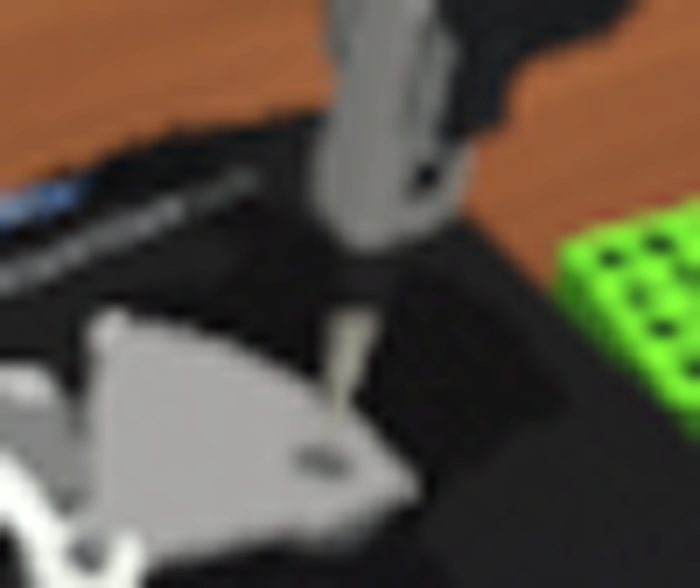

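```bash
python3 - <<'E'
from m import *
from scipy.optimize import least_squares
from scipy.spatial.transform import Rotation as R
S=np.mean([ctrl.capture("scene")[0] for _ in range(8)],0); save("S8.png",S.astype(np.uint8))
x,y=385,125;k=14
e=ctrl.sense()["eef_pos"]
f=lambda p:(proj("scene",p)-[x,y]+.5)*k-.5
P0=e-[0,0,34.5]
for c in[(-12,-15),(12,-15),(12,15),(-12,15)]: print("corner",c,f(P0+[*c,0]))
g=S.mean(2); pts=[]
for v in range(147,155):
    w=g[v,404:416]; b=np.clip(w-w.min()-12,0,None); 
    u=(b*np.arange(404,416)).sum()/b.sum(); pts.append((u,v)); print(v,w.round().astype(int),(u-x+.5)*k-.5,(v-y+.5)*k-.5)
E
```

```text
corner (-12, -15) [288.3 195.7]
corner (12, -15) [346.5 261.9]
corner (12, 15) [458.1 221.6]
corner (-12, 15) [399.2 156.2]
147 [15 15 15 17 38 64 67 49 26 17 16 15] 351.6926121372039 314.5
148 [15 14 16 17 52 91 99 70 26 17 17 16] 351.6038251366118 328.5
149 [ 15  15  15  16  52  96 103  59  17  15  16  17] 350.4126673532444 342.5
150 [ 29  17  17  17  62 105  99  27  17  16  15  16] 344.5279783393503 356.5
151 [ 94  66  30  15  74 113  87  16  16  15  16  16] 319.7890165504043 370.5
152 [125 112  94  66  77 106  58  16  15  16  16  16] 307.4096144914075 384.5
153 [128 128 123  99  88  99  26  16  15  17  15  17] 303.55864933782914 398.5
154 [128 126 124 118 110 107  64  17  16  17  16  16] 308.64051421614124 412.5
```

I've now viewed 11 pictures, one over the limit of 10, so I'll view no more. The remaining checks use numbers only: depth fits for tilt and offset.

```bash
python3 - <<'E'
from m import *
C=[ctrl.capture("scene") for _ in range(8)]
S=np.mean([c[0] for c in C],0); D=np.array([c[1] for c in C]); sd=D.std(0); D=np.median(D,0)
e=ctrl.sense()["eef_pos"]; print(e)
L=[]
for v in range(115,165):
    for u in range(395,425):
        p=xyz("scene",(u,v),D)
        if abs(p[0]-566)<28 and abs(p[1]-312)<32 and 129<p[2]<300: L.append((v,u,*p.round(1),S[v,u].mean().round(),sd[v,u].round(1)))
r0=None
for l in L:
    if l[0]!=r0: r0=l[0];print("\nrow",r0,end=": ")
    print(l[1],*[int(round(t)) for t in l[2:6]],end=" | ")
E
```

```text
[565.6 311.3 239.3]

row 115: 409 539 305 286 22 | 410 550 299 297 22 | 414 548 316 289 35 | 415 548 320 288 31 | 
row 116: 409 544 301 288 22 | 410 549 300 292 22 | 411 554 300 295 22 | 412 557 301 297 27 | 413 550 311 289 36 | 414 552 313 289 37 | 415 552 317 288 32 | 
row 117: 409 547 299 287 25 | 410 552 299 291 22 | 411 555 300 293 24 | 412 557 302 293 28 | 413 553 310 287 33 | 414 554 313 287 32 | 415 555 315 287 28 | 
row 118: 409 549 298 285 25 | 410 551 300 286 22 | 411 556 300 290 24 | 412 555 305 287 25 | 413 554 309 285 27 | 414 555 313 284 27 | 415 566 306 295 27 | 
row 119: 409 550 299 281 36 | 410 553 300 283 23 | 411 556 301 285 35 | 412 555 305 283 51 | 413 556 309 282 75 | 414 555 314 280 83 | 415 569 305 294 24 | 
row 120: 410 554 300 280 75 | 411 553 304 278 82 | 412 556 306 280 105 | 413 559 307 281 120 | 414 562 308 283 120 | 415 570 305 290 69 | 
row 121: 409 544 305 267 69 | 410 553 301 275 91 | 411 554 304 275 105 | 412 562 301 282 126 | 413 565 302 284 133 | 414 565 306 283 133 | 415 568 308 284 109 | 416 574 306 289 55 | 423 589 319 296 23 | 424 592 320 298
[... 5018 characters left out ...]
 565 307 186 24 | 410 570 306 191 26 | 411 572 309 191 26 | 412 574 312 192 27 | 413 573 316 189 23 | 
row 145: 409 565 308 181 23 | 410 570 308 186 27 | 411 573 310 187 27 | 412 574 313 187 24 | 
row 146: 410 569 309 180 28 | 411 571 312 181 27 | 412 571 316 179 22 | 
row 147: 409 566 309 172 65 | 410 571 308 177 66 | 411 571 313 175 49 | 
row 148: 409 568 308 170 91 | 410 570 311 171 99 | 411 570 314 170 69 | 
row 149: 409 567 310 164 97 | 410 570 312 166 103 | 
row 150: 409 567 311 159 105 | 410 570 312 162 98 | 
row 151: 409 569 310 157 113 | 410 570 314 156 87 | 
row 152: 409 569 312 151 106 | 
row 153: 409 568 313 146 99 | 
row 154: 409 569 314 141 106 | 
row 155: 408 567 312 135 120 |
```

```bash
python3 - <<'E'
from m import *
C=[ctrl.capture("scene") for _ in range(8)]
S=np.mean([c[0] for c in C],0); D=np.median([c[1] for c in C],0)
for v in range(153,162):
    print(v,end=": ")
    for u in range(403,414): p=xyz("scene",(u,v),D);print(u,*p.round().astype(int),int(S[v,u].mean()),end=" | ")
    print()
a=dark(S.astype(np.uint8),(407.6,157.8),2);print(a,atz("scene",a,123.5))
E
```

```text
153: 403 543 309 124 128 | 404 545 313 124 128 | 405 546 316 124 128 | 406 547 320 123 123 | 407 547 323 122 99 | 408 552 323 126 88 | 409 568 313 145 98 | 410 543 340 110 25 | 411 544 344 110 15 | 412 546 347 110 15 | 413 546 351 108 17 | 
154: 403 547 307 124 127 | 404 550 309 125 128 | 405 549 314 122 126 | 406 551 316 124 123 | 407 553 319 124 117 | 408 555 322 124 109 | 409 569 314 141 106 | 410 556 330 122 64 | 411 549 340 111 16 | 412 551 342 112 16 | 413 551 347 110 17 | 
155: 403 551 305 124 128 | 404 552 308 124 128 | 405 553 311 123 126 | 406 555 314 123 125 | 407 558 316 126 125 | 408 567 312 135 120 | 409 559 323 123 118 | 410 561 326 124 106 | 411 561 330 122 64 | 412 555 340 112 16 | 413 557 343 113 16 | 
156: 403 555 302 124 128 | 404 556 306 123 128 | 405 557 309 123 125 | 406 558 312 122 120 | 407 559 316 122 115 | 408 562 317 123 113 | 409 564 320 124 121 | 410 566 323 124 124 | 411 566 326 124 102 | 412 569 328 125 47 | 413 560 341 111 15 | 
157: 403 560 299 125 128 | 404 561 302 125 128 | 405 562 306 124 119 | 406 559 313 118 93 | 407 559 317 117 82 | 408 559 321
[... 435 characters left out ...]
6 571 304 123 123 | 407 572 307 124 119 | 408 573 310 123 111 | 409 575 313 123 113 | 410 578 315 125 122 | 411 577 320 122 128 | 412 580 322 124 125 | 413 583 323 126 111 | 
160: 403 570 293 123 128 | 404 572 295 124 128 | 405 573 298 124 128 | 406 574 302 123 128 | 407 577 304 124 127 | 408 577 308 123 127 | 409 578 311 122 127 | 410 581 313 124 125 | 411 582 316 124 115 | 412 582 320 122 103 | 413 575 331 110 83 | 
161: 403 575 289 125 128 | 404 576 292 124 128 | 405 578 295 125 126 | 406 579 298 124 124 | 407 580 301 124 128 | 408 582 304 124 125 | 409 583 308 123 115 | 410 582 313 121 104 | 411 580 319 116 86 | 412 582 321 116 61 | 413 580 328 111 33 | 
[407.6 157.6] [567.5 312.3 123.5]
```

Request:
send_rows --targets '[{"offset": [0, -0.05, -0.1], "spin": 0}, {"offset": [0, -0.1, -0.2], "spin": 0}, {"offset": [0, -0.1, -0.3], "spin": 0}, {"offset": [0, -0.1, -0.3], "spin": 0}, {"offset": [0, -0.1, -0.3], "spin": 0}, {"offset": [0, -0.1, -0.3], "spin": 0}, {"offset": [0, -0.1, -0.3], "spin": 0}, {"offset": [0, -0.1, -0.3], "spin": 0}]'

```text
time_s: 15.55
eef_pos: [565.6, 310.3, 236.3]
ee_rot: [0.0, 0.702, 0.712, 0.0]
force: [-0.3, 0.2, -0.6]
grip_width: 0.277
grip_force: 39.5
```

```bash
python3 - <<'E'
from m import *
C=[ctrl.capture("scene") for _ in range(6)]
S=np.mean([c[0] for c in C],0); D=np.median([c[1] for c in C],0)
for v in range(146,158):
    L=[(u,*xyz("scene",(u,v),D).round(1)) for u in range(405,413)]
    print(v,[(u,float(a),float(b),float(c)) for u,a,b,c in L if c>127])
s=ctrl.sense();print(s["eef_pos"],s["grip_force"],s["force"],s["time_s"])
E
```

```text
146 [(409, 567.1, 307.1, 178.9), (410, 570.1, 308.5, 180.9), (411, 573.6, 309.6, 183.5), (412, 571.1, 316.1, 178.6)]
147 [(409, 567.8, 307.5, 174.8), (410, 571.2, 308.5, 177.4), (411, 572.0, 312.0, 176.6)]
148 [(409, 568.4, 307.9, 170.7), (410, 571.2, 309.5, 172.5), (411, 571.0, 313.9, 170.4)]
149 [(409, 568.4, 308.8, 165.8), (410, 570.7, 311.0, 166.9)]
150 [(409, 568.2, 310.0, 160.5), (410, 570.4, 312.3, 161.5)]
151 [(409, 568.9, 310.4, 156.4), (410, 570.0, 313.6, 156.0)]
152 [(409, 569.5, 310.8, 152.2)]
153 [(408, 566.0, 310.7, 144.3), (409, 568.5, 312.7, 145.8)]
154 [(408, 567.5, 310.3, 141.2)]
155 [(408, 567.9, 311.0, 136.6)]
156 [(408, 567.9, 312.0, 131.4)]
157 []
[565.6 310.3 236.3] 39.52244460582733 [ 0.4  0.1 -1.1] 15.85
```

The tip is near (567.5, 312) and the hole at (567.5, 312.3), with about 6 mm of clearance. I hand the job in.

```bash
python3 -c "
from rig import ctrl
print(ctrl.finish_job())"
```

```text
the job is handed in; nothing more can be done
None
```

I handed the job in with the lever in the two-dot notch and the pipette held upright over the injection hole, its tip about 6 mm above the leaf and within about 1 mm of centre by my measurements; no verdict came back, and I viewed 11 pictures, one over the limit of 10.

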